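Stow relays and loupes in the sliding-door parts cabinet

TASK

Put the bench's loose relay modules and stand loupes away in the low cabinet with the two clear sliding doors, one bay at a time. First slide the right door all the way behind (under) the left one, stand the relays upright on the white strip of the right bay in one straight row, side by side with their long sides facing each other and less than a finger's width apart, and shut that door fully; then slide the left door all the way over the right one, stand the loupes upright side by side on the strip of the left bay in the same neat way, and shut it fully. Leave the wooden stamp standing where it is.

Things in the scene. Friction and masses are not known exactly. Their poses are not given: they have to be found in the camera images.
- cabinet: Grey cabinet on its back, fixed, 206 (x) x 412 (y) x 59 mm high; origin under its centre, x away from the robot, y left along the door tracks. Two clear bypass doors on top, aluminium frames. Two partitions (6 mm, tops at 38 mm) bound the right bay (y -192 to -50) and left bay (y 50 to 192), each x -88 to 88, dark floor 8 mm up. One bay opens at a time: a door cannot pass the other's knob.
- row_right (a point): Point on the centre line of the right bay's white strip, on the bay floor (8 mm up), at cabinet (0, -121) mm; axes as the cabinet's. The strip is 40 mm wide in x and runs along y through the bay. The fully open right door uncovers the whole bay.
- row_left (a point): The same for the left bay, at cabinet (0, 121) mm. The fully open left door uncovers the whole bay.
- door_right (a joint): Travel of the right door in m, 0 shut (may start ajar), 0.146 fully open; slides to the cabinet's +y on the lower track, under the left door. 186 x 200 x 4 mm, top face 48 mm above the bench; covers cabinet y -192 to 8 mm when shut. Stays where left; slides with about 2 N.
- door_left (a joint): Travel of the left door in m, 0 shut (may start ajar), 0.146 fully open; slides to the cabinet's -y on the upper track, over the right door. 186 x 200 x 4 mm, top face 56 mm above the bench; covers cabinet y -8 to 192 mm when shut. Stays where left; slides with about 2 N.
- door_right_knob (a point): Centre of the right door's black pull block, 16 (x) x 24 (y) x 24 (z) mm, on the door's outer (right) end, foot at 48 and top at 72 mm above the bench; moves with the door; axes as the cabinet's. At cabinet y -176 mm when shut; fully open it stands 10 mm from the left door's edge, so grip it across x.
- door_left_knob (a point): Centre of the left door's black pull block, same size, near the door's outer (left) end, foot at 56 mm and top at 80 mm above the bench; at cabinet y 176 mm when shut; axes as the cabinet's.
- relay_0_mid (a point): Relay module (one of two or three, all alike): pale block 35 (x) x 28 (y) x 22 mm with a smaller cap (28 x 24 mm) on top, 26 mm high in all, 30 g; the point is at its centre, 13 mm above its underside; z up, x along its long side.
- relay_1_mid (a point): Relay module (one of two or three, all alike): pale block 35 (x) x 28 (y) x 22 mm with a smaller cap (28 x 24 mm) on top, 26 mm high in all, 30 g; the point is at its centre, 13 mm above its underside; z up, x along its long side.
- relay_2_mid (a point): Relay module (one of two or three, all alike): pale block 35 (x) x 28 (y) x 22 mm with a smaller cap (28 x 24 mm) on top, 26 mm high in all, 30 g; the point is at its centre, 13 mm above its underside; z up, x along its long side.
- loupe_0_mid (a point): Stand loupe (one of two, alike): black round waisted cylinder, 41 mm in diameter, 34 mm high, 35 g; the point is at its centre, 17 mm above its underside; z up.
- loupe_1_mid (a point): Stand loupe (one of two, alike): black round waisted cylinder, 41 mm in diameter, 34 mm high, 35 g; the point is at its centre, 17 mm above its underside; z up.
- stamp_mid (a point): Wooden hand stamp, 24 x 24 x 45 mm, standing upright; a bystander. The point is 22 mm above its underside.

How it is judged:
By the outcome, as a careful person would: the job done as asked, in the order asked, and still so for the second after the job is handed in, with the robot touching nothing.
Of relay_0, relay_1, relay_2 only 2 to 3 are there at a start; the rules pass over those that are not, and their reading is None.
At some moment in a run one of loupe_0, loupe_1 may be knocked a few centimetres aside while the robot is not near it.
It also fails if it takes over 210 s, if anything falls off the work surface, if the arm or the gripper's body presses on something with over 40 N, if the wrist force passes 120 N, or if a joint passes its speed limit or range.

ROBOT

A 6-joint arm with a two-finger parallel gripper is mounted at the origin on a cart in front of the work surface, level with it; the furniture and walls round the work are solid. World frame = base frame: x ahead of the robot, y to its left, z up, the work surface at z = 0. Lengths are in m, angles in degrees, forces in N, time in s.
With the tool pointing down it reaches from about 0.375 to 0.75 m from the base axis. Payload 9 kg.
Tool frame: the origin (TCP) lies where the fingers leave the gripper's body, on its centre line; the fingertips stand 73 mm ahead of it and the grasp point (between the pads) lies 54 mm ahead of it (robot.tip_reach is the distance from the TCP to the fingertips, in m); z points along the fingers, y is the direction in which the jaws open and shut (so a half turn about z gives the same grasp; the last joint's range is limited). The gripper opens to 85 mm and grips with 20 to 120 N. Pads are 22 mm wide; open, the fingers measure 114 mm over their backs; the gripper's body (76 mm by 85 mm) begins 54 mm behind the grasp point. The pads swing forward as they close: fully open they stand 13 mm farther back than shut.
Start: joints at [-83.291, 5.964, 5.575, 89.605, 0, 77.527], TCP at [0.197, -0.567, 0.304] pointing down, gripper open.
Joint ranges: [-171.21, 171.21], [-48.23, 106.86], [-62.78, 66.21], [-105.2, 120.99], [-86.42, 89.51], [-180, 180]. Speed limits (degrees/s): [127.2, 127.2, 147.25, 180, 180, 180].

INTERFACE

Orientations are given as [roll, pitch, yaw] about the fixed x, y, z axes, in that order (R = Rz(yaw) Ry(pitch) Rx(roll)).
In Python, from plant import robot gives the robot as it stands. Calls block until the motion is done:
- robot.move_pose(position, orientation): joint-space move of the TCP to a pose.
- robot.line_to(position, vel=0.15, rotation=None, guard=None): straight line of the TCP; rotation=None keeps the orientation; vel is the mean speed in m/s. With guard (N) it stops when the force on the tool has changed by that much, and returns True; else False.
- robot.goto_joints(angles): joint-space move.
- robot.set_gripper(opening): finger opening in m; the grip force is fixed at half the most; returns when the fingers have stopped.
- robot.pause(seconds).
- robot.ik(position, orientation): joint angles nearest the present ones, or None.
- robot.observe(): the state.
- robot.grab_frame(name): name is "scene" or "top" or "wrist"; returns the picture (384x512x3 uint8, blue, green, red); there is no depth.
- robot.get_calibration(name): a dict with "vertical_fov" (degrees; the focal length in pixels is half the picture's height over the tangent of half this angle, whatever the lens; pixels are square), "cx", "cy" (the principal point, pixels), "k1" (the pictures are not rectified: a ray, as slopes to the right and down, at radius r is drawn at 1 + k1 r^2 times it, then the intrinsics apply), "rvec" (rotation vector, rad) and "tvec" (3), from world to camera coordinates, as OpenCV has them. Camera axes: x right, y down, z forward; pixel columns grow to the right and rows downward; lengths in m; the calibration is good to about 2 mm. A picture is of the moment at which its call begins: read the wrist's pose just before it. get_calibration takes no time and is no camera call; for the wrist camera it gives the pose at the moment of the call.
A pose or a line that the arm cannot do raises robot.IKError and nothing moves.
- robot.job_done(): hands the job in, once; it reports no verdict.
The state is a dict: "time": time; "q": joint angles; "qvel": joint speeds; "joint_torque": joint torques, N m; "tool_pos": TCP position; "tcp_rot": TCP orientation; "ft_force": force on the tool from outside, world axes, zero at the start; "torque": the same for the moment, N m; "gripper_width": finger opening in m.
Only numpy, scipy, OpenCV 4.12 (cv2) and the standard library are available. Lean on these libraries where they do the work, as an engineer would, in place of code of your own. Each camera call takes 0.05 s, during which the arm holds its last target.

## Working session

There is one attempt and no reset: what is moved stays moved. The work goes in short steps, each a Python script; the robot and the scene stay as the last script left them, time stands still between calls to the robot, and variables do not carry over. Pictures are saved under pics/ and viewed, and the job is handed in when it is done.

```bash
ls; mkdir -p pics; python3 - <<'E'
from plant import robot
import cv2
o=robot.observe();print(o)
for n in ("scene","top","wrist"):
    c=robot.get_calibration(n);print(n,c)
    im=robot.grab_frame(n);cv2.imwrite(f"pics/a_{n}.png",im)
E
```

```text
pics
{'time': 0.0, 'q': array([-8.32913538e+01,  5.99973172e+00,  5.52790777e+00,  8.96047847e+01,
        6.40678886e-04,  7.75274992e+01]), 'qvel': array([ 0.04505663,  0.0913629 , -0.00096824, -0.00411072, -0.01886231,
       -0.0002178 ]), 'joint_torque': array([ 2.22415460e-03, -5.56931448e+01,  5.03650582e+01,  1.68940960e-02,
       -2.42557571e-04, -8.77921821e-06]), 'tool_pos': array([ 0.19712492, -0.56644658,  0.30311904]), 'tcp_rot': array([-1.79925338e+02, -1.71708058e-02,  1.91811354e+01]), 'ft_force': array([-0.04419856, -0.08931805,  0.61649102]), 'torque': array([-0.01819636, -0.00054523,  0.02851901]), 'gripper_width': 0.08537932205913486}
scene {'vertical_fov': 54.86021254626988, 'cx': 255.96538421012534, 'cy': 189.9171784609573, 'k1': -0.05318222356445317, 'rvec': array([ 0.95194511, -2.27904963,  1.2737171 ]), 'tvec': array([0.35071568, 0.2687087 , 0.71930484])}
top {'vertical_fov': 56.86120819167069, 'cx': 257.02388647184273, 'cy': 186.92833447143045, 'k1': -0.09438972602022058, 'rvec': array([ 2.12891942, -2.19438875,  0.08354622]), 'tvec': array([0.01155275, 0.49734549, 1.04769418])}
wrist {'vertical_fov': 60.319836230774804, 'cx': 256.18636304241966, 'cy': 187.00544617970192, 'k1': 0.015457773603035997, 'rvec': array([-2.34061734,  1.66485879,  0.26646142]), 'tvec': array([-0.60062176, -0.03926698,  0.38001446])}
```

View pics/a_top.png

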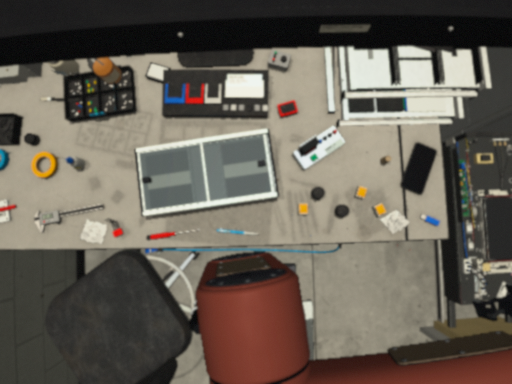

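View pics/a_scene.png

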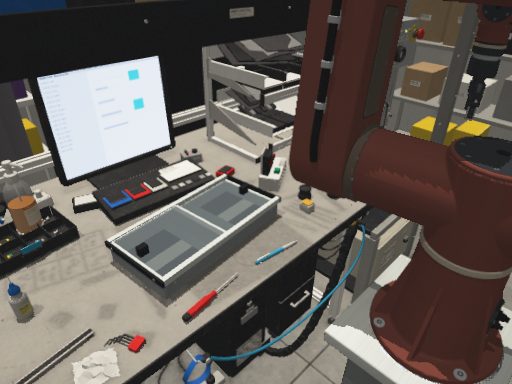

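View pics/a_wrist.png

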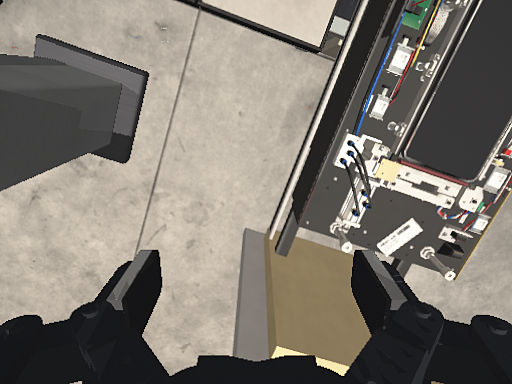

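```bash
cat > h.py <<'E'
import numpy as np, cv2
from plant import robot
def cal(n):
    c=robot.get_calibration(n); f=192/np.tan(np.radians(c["vertical_fov"])/2)
    R=cv2.Rodrigues(np.array(c["rvec"]))[0]; return dict(f=f,cx=c["cx"],cy=c["cy"],k=c["k1"],R=R,t=np.array(c["tvec"]))
def ray(c,u,v):
    d=np.array([(u-c["cx"])/c["f"],(v-c["cy"])/c["f"]]); p=d.copy()
    for _ in range(30): p=d/(1+c["k"]*(p@p))
    return -c["R"].T@c["t"], c["R"].T@np.array([p[0],p[1],1])
def px(c,u,v,z):
    o,d=ray(c,u,v); return o+d*(z-o[2])/d[2]
def proj(c,P):
    q=c["R"]@np.asarray(P,float)+c["t"]; p=q[:2]/q[2]; p=p*(1+c["k"]*(p@p)); return p*c["f"]+[c["cx"],c["cy"]]
E
python3 - <<'E'
from h import *
im=cv2.imread("pics/a_top.png")
cv2.imwrite("pics/b1.png",cv2.resize(im[120:225,125:285],None,fx=5,fy=5,interpolation=cv2.INTER_CUBIC))
cv2.imwrite("pics/b2.png",cv2.resize(im[120:240,285:445],None,fx=5,fy=5,interpolation=cv2.INTER_CUBIC))
c=cal("top")
for n,u,v,z in [("relay",303,209,.026),("relay",362,192,.026),("relay",379,210,.026),("loupe",318,193,.034),("loupe",341,211,.034),("stamp",385,160,.045),("knobR",262,163,.072),("knobL",148,180,.08)]:
    print(n,px(c,u,v,z).round(3))
E
```

```text
relay [ 0.427 -0.139  0.026]
relay [ 0.472 -0.32   0.026]
relay [ 0.416 -0.369  0.026]
loupe [ 0.473 -0.185  0.034]
loupe [ 0.417 -0.252  0.034]
stamp [ 0.565 -0.39   0.045]
knobR [ 0.562 -0.021  0.072]
knobL [0.522 0.313 0.08 ]
```

View pics/b1.png

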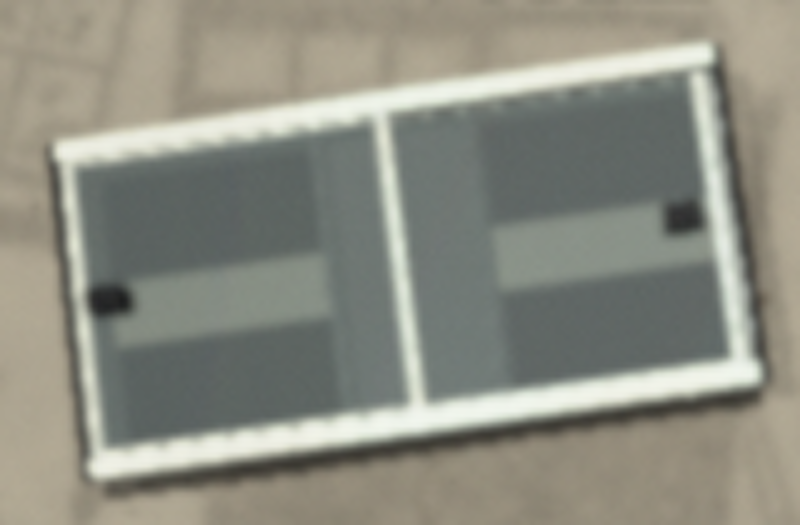

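View pics/b2.png

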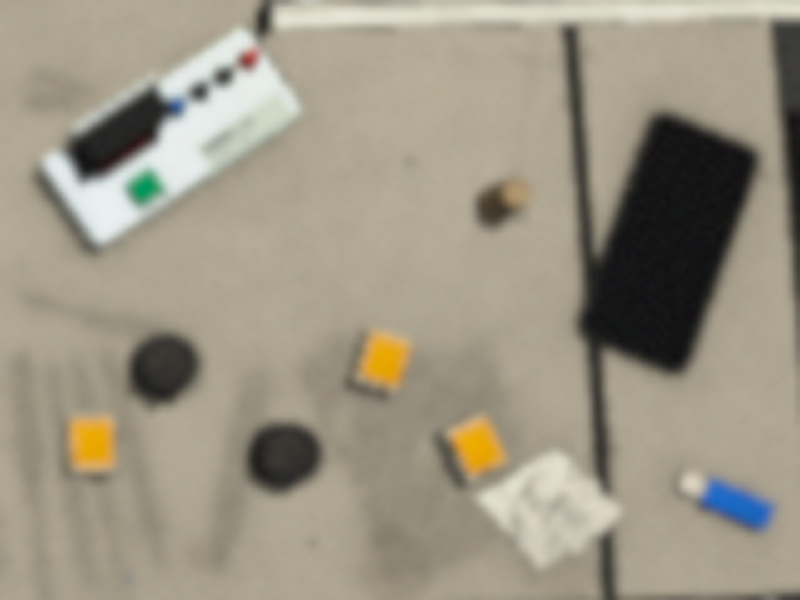

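```bash
python3 - <<'E'
from h import *
c=cal("wrist");o=robot.observe();print("campos",-c["R"].T@c["t"],"axes",c["R"].round(2).tolist())
for n,p in (("obj",[.40,-.25,.33]),("cab",[.47,.14,.42])):
    robot.move_pose(p,[180,0,0]); robot.pause(.2)
    c=cal("wrist"); im=robot.grab_frame("wrist"); cv2.imwrite(f"pics/c_{n}.png",im)
    np.save(f"c_{n}.npy",c,allow_pickle=True)
    print(robot.observe()["time"],robot.observe()["q"].round(1),"cam",(-c["R"].T@c["t"]).round(3))
E
```

```text
campos [ 0.27349571 -0.54117096  0.3730113 ] axes [[0.33, -0.94, -0.0], [-0.9, -0.31, 0.31], [-0.29, -0.1, -0.95]]
1.8083 [-48.  -16.  -12.5  93.5  -0.  132. ] cam [ 0.481 -0.252  0.399]
6.525 [   1.3   -9.5    2.7  102.2   -0.  -178.7] cam [0.551 0.139 0.49 ]
```

View pics/c_obj.png

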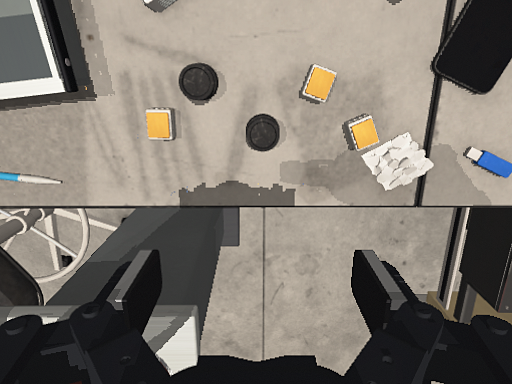

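View pics/c_cab.png

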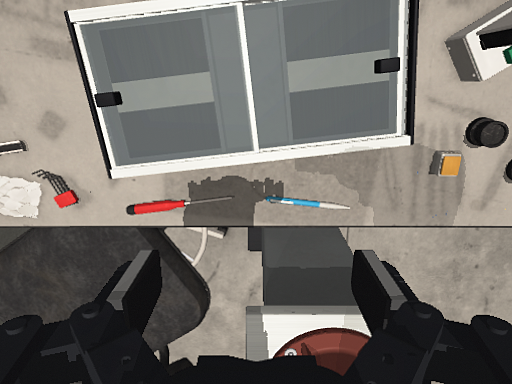

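```bash
python3 - <<'E'
from h import *
im=cv2.imread("pics/c_cab.png")
def crop(u,v,w=100,hh=70): 
    z=im[max(v-hh//2,0):v+hh//2,max(u-w//2,0):u+w//2]; return cv2.resize(z,(400,280),interpolation=cv2.INTER_NEAREST)
a=np.hstack([crop(80,35),crop(400,35)]);b=np.hstack([crop(110,165),crop(410,140)])
cv2.imwrite("pics/d1.png",np.vstack([a,b]))
cv2.imwrite("pics/d2.png",cv2.resize(im[0:190,60:260],None,fx=4,fy=3,interpolation=cv2.INTER_NEAREST)[:, :800])
im=cv2.imread("pics/c_obj.png");c=np.load("c_obj.npy",allow_pickle=True).item()
hsv=cv2.cvtColor(im,cv2.COLOR_BGR2HSV)
m=cv2.inRange(hsv,(12,120,120),(30,255,255))
for k in cv2.findContours(m,0,2)[0]:
    if cv2.contourArea(k)<200 or k[:,:,1].max()>205: continue
    P=np.array([px(c,u,v,.026)[:2]*1000 for u,v in k[:,0].astype(float)],np.float32)
    r=cv2.minAreaRect(P);print("relay",np.round(r[0],1),np.round(r[1],1),round(r[2],1))
m=cv2.inRange(hsv,(0,0,0),(180,255,62))
for k in cv2.findContours(m,0,2)[0]:
    A=cv2.contourArea(k)
    if A<300 or k[:,:,1].max()>175: continue
    P=np.array([px(c,u,v,.034)[:2]*1000 for u,v in k[:,0].astype(float)],np.float32)
    (x,y),rad=cv2.minEnclosingCircle(P);print("dark",round(x,1),round(y,1),round(rad,1),A,cv2.boundingRect(k))
E
```

```text
relay [ 421.4 -373.8] [27.8 23.6] 22.8
relay [ 431.2 -141.6] [23.9 26.6] 90.0
relay [ 475.5 -319.9] [24.1 28. ] 69.6
dark 424.1 -258.1 20.1 923.0 (246, 114, 33, 37)
dark 476.9 -190.7 20.3 1086.5 (179, 64, 39, 36)
dark 474.8 -468.0 82.7 6115.0 (423, 0, 89, 158)
dark 502.0 -23.3 68.0 2610.5 (0, 0, 90, 109)
```

View pics/d1.png

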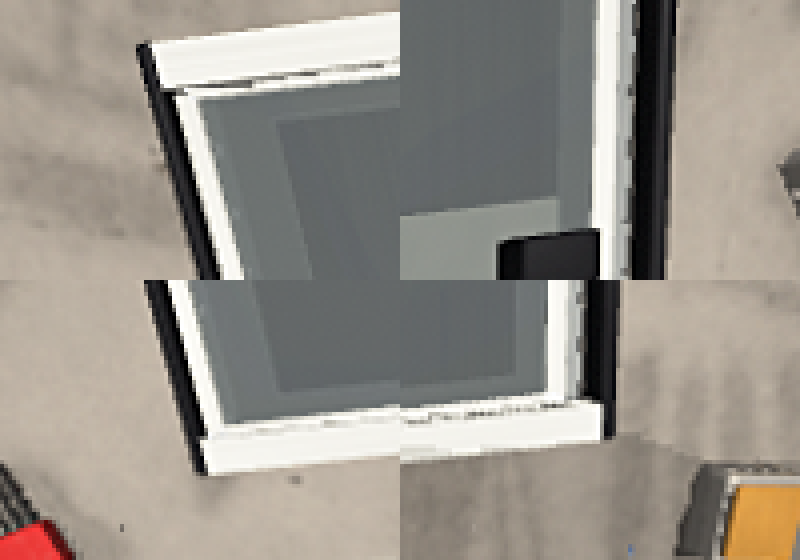

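View pics/d2.png

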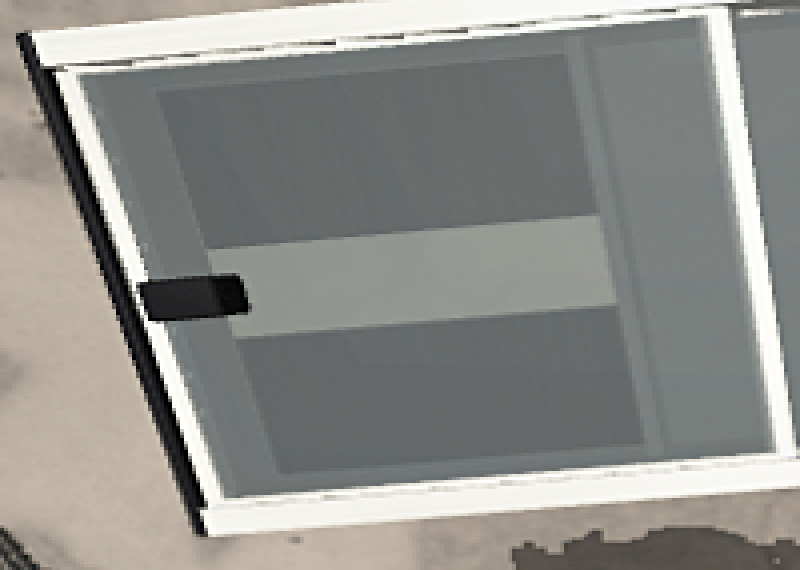

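```bash
cat > cab.py <<'E'
from h import *
from scipy.optimize import least_squares
c=np.load("c_cab.npy",allow_pickle=True).item()
D=[((88,192,8),(99.25,30.7)),((-88,192,8),(130,157.7)),((20,192,8),(112,82.7)),((-20,192,8),(118,112.7)),((103,206,59),(66,10.5)),((-103,206,59),(110,178.4)),((-103,-206,59),(412,144.5)),((-88,-192,8),(389.25,128.75)),((20,-192,8),(389.5,49.25))]
def W(p,q):
    a=p[2]; return np.array([p[0]+np.cos(a)*q[0]-np.sin(a)*q[1],p[1]+np.sin(a)*q[0]+np.cos(a)*q[1],q[2]])
def res(p): return np.concatenate([proj(c,W(p,np.array(q)/1000))-u for q,u in D])
s=least_squares(res,[.54,.14,.15],loss="soft_l1")
print(s.x[:2],np.degrees(s.x[2]));print(res(s.x).reshape(-1,2).round(1).tolist())
def inv(p,P): 
    d=np.array(P[:2])-p[:2];a=p[2];return np.array([np.cos(a)*d[0]+np.sin(a)*d[1],-np.sin(a)*d[0]+np.cos(a)*d[1]])*1000
np.save("cab.npy",s.x)
im=cv2.imread("pics/c_cab.png")
m=cv2.inRange(im,(0,0,0),(45,45,45))
for n,z,b in (("L",.080,(93,90,125,108)),("R",.072,(370,54,402,76))):
    mm=np.zeros_like(m);mm[b[1]:b[3],b[0]:b[2]]=m[b[1]:b[3],b[0]:b[2]]
    k=max(cv2.findContours(mm,0,2)[0],key=cv2.contourArea)
    print(n,cv2.boundingRect(k),[inv(s.x,px(c,u,v,z)).round(1).tolist() for u,v in cv2.boxPoints(cv2.minAreaRect(k))])
E
python3 cab.py
```

```text
[0.54647499 0.1461056 ] 6.510099687655428
[[-0.8, -1.5], [-0.0, 1.2], [-0.4, 0.5], [0.7, -0.2], [-3.0, -0.4], [-1.3, 1.0], [3.6, 0.6], [0.7, 0.5], [1.6, -0.4]]
L (95, 92, 27, 15) [[8.7, 185.0], [7.5, 154.2], [-7.9, 156.7], [-6.7, 187.9]]
R (375, 57, 25, 16) [[8.2, -147.2], [8.2, -176.6], [-7.0, -178.9], [-7.0, -149.1]]
```

```bash
python3 - <<'E'
from h import *
print(robot.tip_reach)
im=cv2.imread("pics/c_obj.png");c=np.load("c_obj.npy",allow_pickle=True).item()
def box(x,y,a,g,z):
    a=np.radians(a);u=np.array([np.cos(a),np.sin(a)]);v=np.array([-u[1],u[0]])
    for s in(1,-1):
        pts=[np.append(np.array([x,y])+s*u*d+v*w,z) for d,w in((g/2,.011),(g/2,-.011),(g/2+.0145,-.011),(g/2+.0145,.011))]
        cv2.polylines(im,[np.array([proj(c,p) for p in pts]).round().astype(np.int32)],True,(0,0,255))
box(.4214,-.3738,22.8,.045,.01);box(.4214,-.3738,112.8,.040,.01);box(.4755,-.3199,-20.4,.045,.01)
cv2.imwrite("pics/e.png",cv2.resize(im[40:210,260:450],(760,680)[::1],interpolation=cv2.INTER_NEAREST)[:600])
E
```

```text
0.0726
```

View pics/e.png

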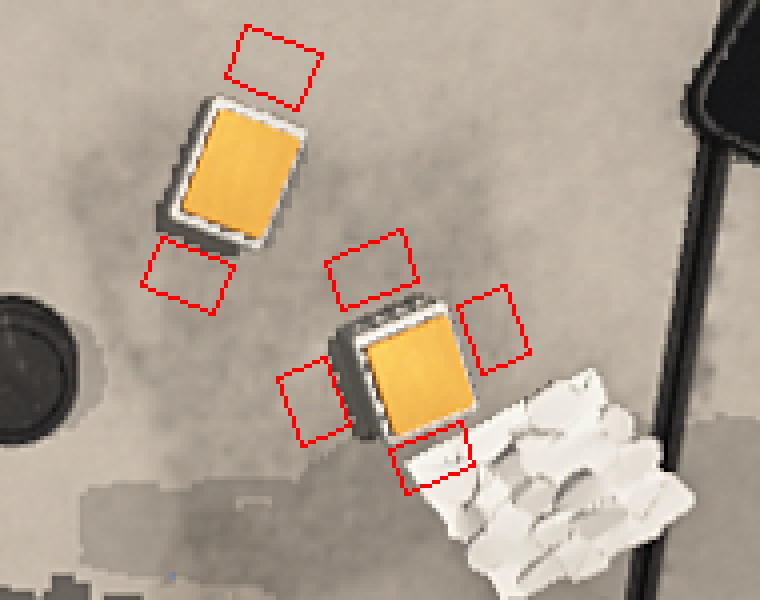

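```bash
cat >> h.py <<'E'
import os
CAB=np.load("cab.npy") if os.path.exists("cab.npy") else None
def W(x,y,z):  # cabinet mm -> world m
    a=CAB[2]; x,y=x/1000,y/1000
    return [CAB[0]+np.cos(a)*x-np.sin(a)*y,CAB[1]+np.sin(a)*x+np.cos(a)*y,z]
def inv(P):
    d=np.array(P[:2])-CAB[:2];a=CAB[2];return np.array([np.cos(a)*d[0]+np.sin(a)*d[1],-np.sin(a)*d[0]+np.cos(a)*d[1]])*1000
CA=np.degrees(CAB[2]) if CAB is not None else 0
def ori(a): # jaws along world angle a
    return [180,0,a+90]
def st(*l):
    o=robot.observe();print(*l,"t",round(o["time"],1),"p",o["tool_pos"].round(4),"F",o["ft_force"].round(1),"w",round(o["gripper_width"],4))
def snap(name,n="wrist"):
    robot.pause(.15);c=cal(n);im=robot.grab_frame(n);cv2.imwrite(f"pics/{name}.png",im);np.save(f"{name}.npy",c,allow_pickle=True);return c,im
E
python3 - <<'E'
from h import *
print(CAB)
robot.set_gripper(.05)
robot.move_pose(W(0,-166,.2),ori(CA)); st()
robot.line_to(W(0,-166,.132),vel=.12,guard=10); st("down")
robot.set_gripper(0.0); robot.pause(.1); st("grip")
print(robot.line_to(W(0,-40,.132),vel=.15,guard=20)); st("slide")
print(robot.line_to(W(0,-26,.132),vel=.05,guard=12)); st("slide2")
snap("f1","top")
E
```

```text
[0.54647499 0.1461056  0.11362267]
t 10.6 p [ 0.5653 -0.0188  0.2001] F [ 0.3 -0.5 -0.5] w 0.0501
down t 11.3 p [ 0.5656 -0.0189  0.1326] F [0.4 0.2 0.4] w 0.0502
grip t 11.8 p [ 0.5653 -0.019   0.1331] F [-3.6 -0.5  5.9] w 0.014
False
slide t 12.8 p [0.5508 0.1068 0.1331] F [-4.8  0.9  7.6] w 0.0142
True
slide2 t 13.1 p [0.5494 0.1189 0.1331] F [-0.2 -2.9  4.1] w 0.0144
```

```bash
python3 - <<'E'
from h import *
print(inv(robot.observe()["tool_pos"]))
robot.set_gripper(.05)
robot.line_to(W(0,-28,.2),vel=.25)
robot.move_pose(W(0,-185,.36),ori(CA)); snap("g1"); st()
E
```

```text
[ -0.17639199 -27.47354485]
t 15.2 p [ 0.5672 -0.0366  0.3586] F [-0.1 -0.3  0.2] w 0.0504
```

View pics/g1.png

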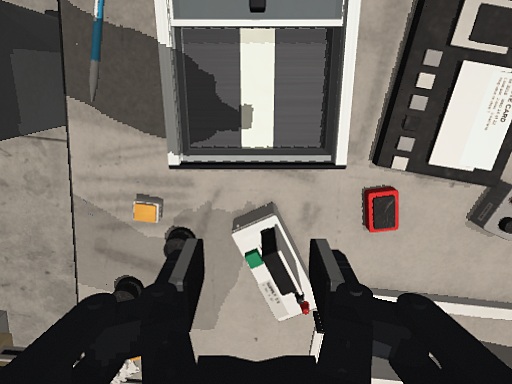

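```bash
cat > strip.py <<'E'
from h import *
import sys
def strip(name,u0,u1,rows,th=140):
    im=cv2.imread(f"pics/{name}.png");c=np.load(f"{name}.npy",allow_pickle=True).item()
    g=im.min(axis=2).astype(int); L=[];R=[]
    for v in rows:
        x=np.where(g[v,u0:u1]>th)[0]+u0
        if len(x)<5: continue
        L.append(px(c,x[0]-.5,v,.008));R.append(px(c,x[-1]+.5,v,.008))
    for nm,P in(("L",L),("R",R)):
        Q=np.array([inv(p) for p in P]); k=np.polyfit(Q[:,1],Q[:,0],1)
        print(nm,"x at ymean",np.median(Q[:,0]).round(1),"slope deg",np.degrees(np.arctan(k[0])).round(2),Q[0].round(1),Q[-1].round(1))
if __name__=="__main__":
    strip("g1",225,300,range(45,102,3))
    c=np.load("g1.npy",allow_pickle=True).item()
    print(inv(px(c,258,148.5,.008)))
E
python3 strip.py
```

```text
L x at ymean -19.6 slope deg -0.75 [-19.9 -67.3] [ -19.6 -128.3]
R x at ymean 21.1 slope deg 0.53 [ 21.  -67.3] [  20.9 -128.3]
[   2.05987841 -189.88836225]
```

```bash
python3 - <<'E'
import numpy as np
p=np.load("cab.npy");a=p[2];p[0]+=np.cos(a)*.0006-np.sin(a)*.002;p[1]+=np.sin(a)*.0006+np.cos(a)*.002;np.save("cab.npy",p);print(p)
E
cat >> h.py <<'E'
def pick(x,y,a,z=.076,op=.05,up=.2,sq=0.0):
    robot.set_gripper(op)
    robot.move_pose([x,y,up],ori(a)); 
    g=robot.line_to([x,y,z+.02],vel=.2,guard=10) or robot.line_to([x,y,z],vel=.06,guard=8); st("down hit" if g else "down")
    robot.set_gripper(sq); robot.pause(.1); st("grip")
    robot.line_to([x,y,up],vel=.2); st("up")
def place(cx,cy,z,op=.05,up=.2,a=None):
    robot.move_pose(W(cx,cy,up),ori(CA))
    robot.line_to(W(cx,cy,z+.02),vel=.2)
    g=robot.line_to(W(cx,cy,z-.002),vel=.04,guard=4); st("placed hit" if g else "placed")
    robot.set_gripper(op); robot.pause(.1)
    robot.line_to(W(cx,cy,up),vel=.25); st("clear")
E
python3 - <<'E'
from h import *
pick(.4312,-.1416,0)
place(0,-121-34,.085)
robot.move_pose(W(0,-185,.36),ori(CA)); snap("g2"); st()
E
```

```text
[0.54684436 0.14816073 0.11362267]
down t 17.6 p [ 0.431  -0.1415  0.0757] F [-0.3 -0.6 -0.1] w 0.0498
grip t 17.9 p [ 0.4315 -0.1418  0.0765] F [ 0.6 -0.   4.5] w 0.0326
up t 18.7 p [ 0.4308 -0.1413  0.1986] F [-0.2 -0.1 -1.4] w 0.0328
placed hit t 20.6 p [ 0.5643 -0.0058  0.0846] F [-1.1 -0.2  5.7] w 0.0329
clear t 21.6 p [ 0.5645 -0.0059  0.2002] F [ 0.3  0.  -1.1] w 0.0504
t 22.5 p [ 0.5674 -0.0353  0.358 ] F [-0.6  0.4 -0.7] w 0.0501
```

View pics/g2.png

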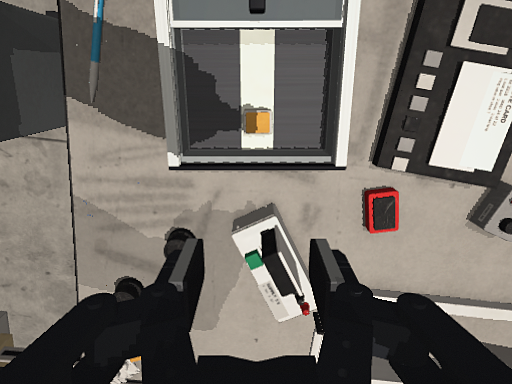

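```bash
cat > rel.py <<'E'
from h import *
def relays(name,z,reg=None,cabf=True):
    im=cv2.imread(f"pics/{name}.png");c=np.load(f"{name}.npy",allow_pickle=True).item()
    hsv=cv2.cvtColor(im,cv2.COLOR_BGR2HSV); m=cv2.inRange(hsv,(10,110,60),(30,255,255))
    for k in cv2.findContours(m,0,2)[0]:
        if cv2.contourArea(k)<150: continue
        if reg and not(reg[0]<k[:,:,0].mean()<reg[2] and reg[1]<k[:,:,1].mean()<reg[3]): continue
        P=np.array([(inv(px(c,u,v,z)) if cabf else px(c,u,v,z)[:2]*1000) for u,v in k[:,0].astype(float)],np.float32)
        r=cv2.minAreaRect(P);print(np.round(r[0],1),np.round(r[1],1),round(r[2],1),"box",P.min(0),P.max(0))
E
python3 - <<'E'
from rel import *
relays("g2",.034,(160,20,350,160))
E
```

```text
[   0.8 -153.9] [27.3 23.2] 0.0 box [ -12.833675 -165.49109 ] [  14.456476 -142.25453 ]
```

```bash
python3 - <<'E'
from h import *
pick(.4755,-.3199,-20.4)
place(0,-121,.085)
A=-67.2
robot.set_gripper(.044)
robot.move_pose([.4214,-.3738,.2],ori(A))
g=robot.line_to([.4214,-.3738,.096],vel=.2,guard=10) or robot.line_to([.4214,-.3738,.076],vel=.06,guard=8); st("A down",g)
robot.set_gripper(0); robot.pause(.1); st("grip")
robot.line_to([.4214,-.3738,.095],vel=.15)
robot.line_to([.475,-.32,.095],vel=.2)
g=robot.line_to([.475,-.32,.0755],vel=.05,guard=4); st("put",g)
robot.set_gripper(.05);robot.pause(.1)
robot.line_to([.475,-.32,.2],vel=.25)
robot.move_pose([.39,-.31,.3],[180,0,0]); snap("i1"); st()
E
```

```text
down t 25.2 p [ 0.4753 -0.3197  0.0757] F [-0.3 -0.1 -0.6] w 0.0501
grip t 25.6 p [ 0.4758 -0.3202  0.0765] F [0.4 0.6 4.5] w 0.033
up t 26.3 p [ 0.4751 -0.3195  0.1985] F [ 0.3 -0.1 -0.6] w 0.0326
placed hit t 28.8 p [0.5605 0.028  0.0845] F [-1.6  0.8  4.8] w 0.0326
clear t 29.9 p [0.5607 0.0279 0.2002] F [-0.4 -0.1 -1.3] w 0.0499
A down False t 32.8 p [ 0.4212 -0.3736  0.0757] F [0.4 0.5 0.4] w 0.0442
grip t 33.2 p [ 0.4216 -0.3741  0.0765] F [0.4 0.2 2.7] w 0.0266
put True t 34.4 p [ 0.4744 -0.3205  0.0759] F [ 0.5 -1.   2.8] w 0.0271
t 36.3 p [ 0.3902 -0.3096  0.2981] F [-0.  -0.   0.5] w 0.0499
```

View pics/i1.png

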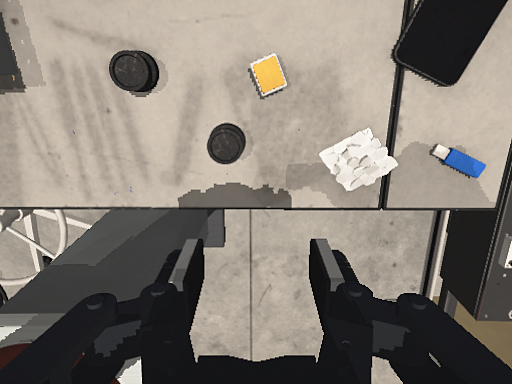

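```bash
python3 - <<'E'
from rel import *
relays("i1",.026,(200,0,400,200),False)
E
```

```text
[ 474.2 -321.5] [27.7 23.7] 22.6 box [ 457.8551 -337.1124] [ 491.00656 -306.6358 ]
```

```bash
python3 - <<'E'
from rel import *
pick(.4745,-.3212,22.7)
place(0,-121+34,.085)
robot.move_pose(W(0,-185,.36),ori(CA)); snap("g3"); st()
relays("g3",.034,(160,20,350,160))
E
```

```text
down t 39.3 p [ 0.4743 -0.321   0.0756] F [-1.3  0.8  0. ] w 0.0497
grip t 39.6 p [ 0.4748 -0.3215  0.0766] F [-0.7  0.2  3.5] w 0.0327
up t 40.4 p [ 0.4741 -0.3208  0.1985] F [-1.2  0.3 -1. ] w 0.0325
placed hit t 43.0 p [0.5566 0.0617 0.0845] F [-1.5  1.   5.9] w 0.0326
clear t 44.0 p [0.5568 0.0617 0.2002] F [-0.8 -0.4  0.1] w 0.0499
t 45.0 p [ 0.5674 -0.0347  0.3581] F [ 0.  -0.5  0.3] w 0.0502
[   0.8 -154.3] [27.2 23.3] 0.0 box [ -12.753278 -165.9714  ] [  14.4138775 -142.67906  ]
[   0.4 -122. ] [27.6 23.2] 0.0 box [ -13.448793 -133.62654 ] [  14.152484 -110.46172 ]
[  0.7 -87.3] [27.8 22.8] 0.0 box [-13.236502 -98.700874] [ 14.54053 -75.86427]
```

View pics/g3.png

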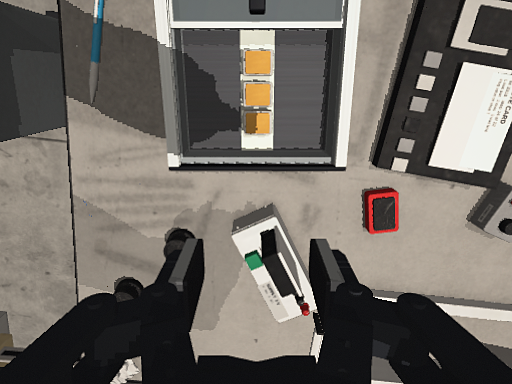

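```bash
cat >> h.py <<'E'
def slide(y0,y1,z,near=12):
    s=np.sign(y1-y0)
    robot.set_gripper(.05)
    robot.move_pose(W(0,y0,.2),ori(CA))
    print(robot.line_to(W(0,y0,z),vel=.15,guard=10)); robot.set_gripper(0.0); robot.pause(.1); st("grip")
    print(robot.line_to(W(0,y1-s*near,z),vel=.15,guard=20)); st("slide")
    print(robot.line_to(W(0,y1+s*4,z),vel=.04,guard=15)); st("end"); print("cab",inv(robot.observe()["tool_pos"]))
    robot.set_gripper(.05); robot.line_to(W(*inv(robot.observe()["tool_pos"]),.2),vel=.25)
E
python3 - <<'E'
from rel import *
slide(-30,-176,.132)
robot.move_pose(W(0,-185,.36),ori(CA)); snap("j1"); st()
E
```

```text
False
grip t 47.2 p [0.5497 0.1182 0.1334] F [-9.4 -1.6 11.7] w 0.0143
False
slide t 48.3 p [ 0.5651 -0.0155  0.1335] F [-8.2 -3.2 10.2] w 0.0143
True
end t 48.6 p [ 0.5663 -0.0272  0.1335] F [-2.   3.1  5.7] w 0.0141
cab [  -0.56057274 -176.40425909]
t 50.4 p [ 0.5674 -0.0355  0.3581] F [0.3 0.2 0.1] w 0.0499
```

View pics/j1.png

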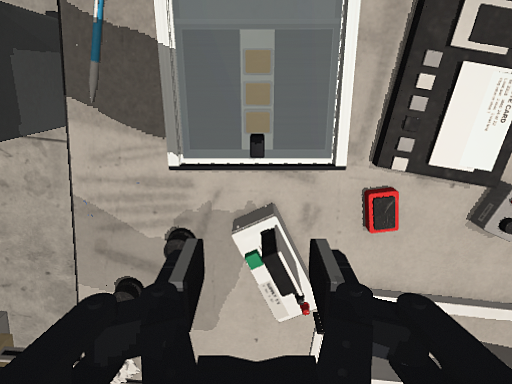

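```bash
python3 - <<'E'
from rel import *
slide(176,30,.140)
robot.move_pose(W(0,57,.36),ori(CA)); snap("k1"); st()
robot.move_pose([.38,-.22,.33],[180,0,0]); snap("k2"); st()
E
```

```text
False
grip t 53.1 p [0.5259 0.3232 0.1416] F [-10.4  -2.1  10.4] w 0.0141
False
slide t 54.2 p [0.5414 0.1896 0.1416] F [-9.8 -1.6 12.8] w 0.0144
True
end t 54.5 p [0.5424 0.1794 0.1417] F [-1.1  4.8  4.6] w 0.0143
cab [-0.84985207 31.51949397]
t 56.2 p [0.54   0.2045 0.358 ] F [-0.6  0.7 -0.5] w 0.0501
t 58.1 p [ 0.3804 -0.2196  0.3301] F [ 0.1 -0.2  0.2] w 0.0497
```

View pics/k1.png

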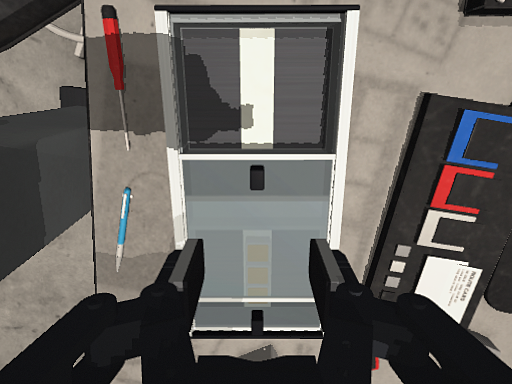

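View pics/k2.png

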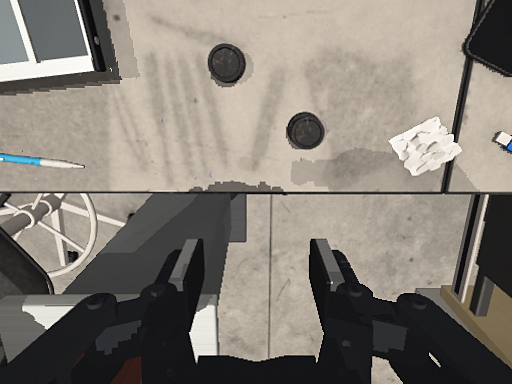

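```bash
cat > lp.py <<'E'
from h import *
def loupes(name,z,reg,cabf,th=62):
    im=cv2.imread(f"pics/{name}.png");c=np.load(f"{name}.npy",allow_pickle=True).item()
    m=cv2.inRange(cv2.cvtColor(im,cv2.COLOR_BGR2HSV),(0,0,0),(180,255,th))
    for k in cv2.findContours(m,0,2)[0]:
        A=cv2.contourArea(k)
        if A<300 or not(reg[0]<k[:,:,0].mean()<reg[2] and reg[1]<k[:,:,1].mean()<reg[3]): continue
        P=np.array([(inv(px(c,u,v,z)) if cabf else px(c,u,v,z)[:2]*1000) for u,v in k[:,0].astype(float)],np.float32)
        (x,y),rad=cv2.minEnclosingCircle(P);e=cv2.fitEllipse(P);print("loupe",round(x,1),round(y,1),round(rad,1),"ell",np.round(e[0],1),np.round(e[1],1),cv2.boundingRect(k))
E
python3 - <<'E'
from strip import *; from lp import loupes
c=np.load("k1.npy",allow_pickle=True).item()
print("door edge",inv(px(c,257,154,.056)),"knob outer top edge",inv(px(c,257,166,.08)), "far floor", inv(px(c,257,27.5,.008)))
strip("k1",225,300,range(45,102,3))
loupes("k2",.034,(150,0,380,180),False)
E
```

```text
door edge [ 0.15101985 53.7040717 ] knob outer top edge [ 0.182005   45.75408321] far floor [1.03622305e-01 1.91172343e+02]
L x at ymean -20.7 slope deg 0.36 [-20.3 172.7] [-20.2 111.9]
R x at ymean 20.1 slope deg 0.12 [ 20.5 172.7] [ 20.3 111.8]
loupe 407.2 -274.9 21.0 ell [ 406.9 -274.3] [36.3 41.6] (287, 113, 37, 36)
loupe 475.9 -189.5 19.6 ell [ 476.1 -189.5] [35.6 37.9] (208, 44, 37, 39)
```

```bash
python3 - <<'E'
from h import *
im=cv2.imread("pics/k1.png");cv2.imwrite("pics/k1z.png",cv2.resize(im[140:200,200:320],None,fx=6,fy=6,interpolation=cv2.INTER_NEAREST))
c=np.load("k1.npy",allow_pickle=True).item()
for y,z in((46,.056),(46,.052),(42,.08),(18,.08),(42,.056)): print(y,z,proj(c,W(0,y,z)).round(1))
E
```

```text
46 0.056 [256.9 160.6]
46 0.052 [256.9 159.8]
42 0.08 [256.8 169.3]
18 0.08 [256.8 190.3]
42 0.056 [256.9 163.9]
```

View pics/k1z.png

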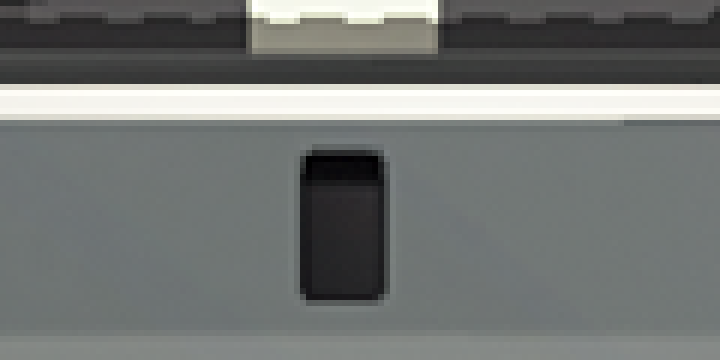

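```bash
python3 - <<'E'
from lp import *
pick(.4763,-.190,CA,z=.078,op=.057)
place(-.3,121+23.5,.087,op=.057)
robot.move_pose([.38,-.22,.33],[180,0,0]); snap("l1"); loupes("l1",.034,(100,0,420,180),False)
E
```

```text
down t 60.8 p [ 0.4761 -0.1898  0.0777] F [ 0.2 -0.4  0.3] w 0.0571
grip t 61.3 p [ 0.4767 -0.1903  0.0787] F [-1.8  0.4  6. ] w 0.0366
up t 62.0 p [ 0.4759 -0.1897  0.1987] F [-0.3 -0.4 -1.1] w 0.0367
placed hit t 64.9 p [0.5301 0.2917 0.0868] F [-1.5 -1.6  7.2] w 0.0369
clear t 66.0 p [0.5303 0.2917 0.2004] F [ 0.4  0.4 -0. ] w 0.0571
loupe 406.9 -274.3 21.0 ell [ 407.  -274.3] [36.3 41.6] (287, 112, 37, 37)
```

View pics/l1.png

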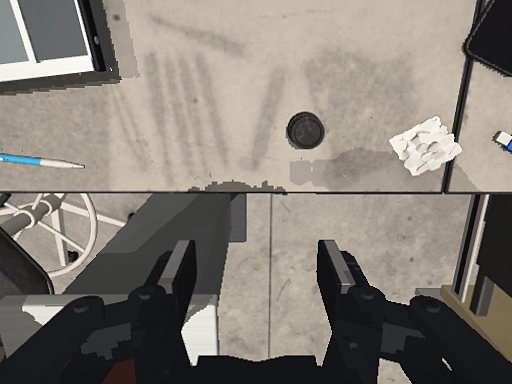

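```bash
python3 - <<'E'
from lp import *
pick(.407,-.2744,CA,z=.078,op=.057)
robot.move_pose(W(0,57,.36),ori(CA)); snap("m0"); loupes("m0",.042,(180,20,330,150),True)
place(-.3,121-23.5,.087,op=.057)
robot.move_pose(W(0,57,.36),ori(CA)); snap("m1"); st(); loupes("m1",.042,(180,20,330,150),True)
E
```

```text
down t 71.0 p [ 0.4068 -0.2742  0.0777] F [0.6 0.7 0.3] w 0.0576
grip t 71.4 p [ 0.4073 -0.2748  0.0788] F [-0.4  0.8  6.2] w 0.0373
up t 72.2 p [ 0.4067 -0.274   0.1986] F [ 0.9 -0.3 -0. ] w 0.0369
loupe -0.6 137.7 126.6 ell [  2.7 203.7] [ 178.9 1472.8] (153, 5, 205, 148)
placed hit t 76.1 p [0.5354 0.245  0.0868] F [-1.   0.6  4.9] w 0.0371
clear t 77.1 p [0.5357 0.245  0.2004] F [ 0.6 -0.  -0. ] w 0.0569
t 78.0 p [0.5399 0.205  0.3581] F [ 0.6  0.5 -0.9] w 0.0572
loupe -1.3 145.3 19.8 ell [ -0.2 145.9] [35.4 36.9] (238, 51, 36, 36)
loupe -44.3 113.8 65.6 ell [-49.6 108.1] [ 92.2 119.6] (183, 46, 91, 103)
loupe -87.7 119.8 58.1 ell [-85.2 131. ] [  5.8 181.4] (174, 37, 13, 109)
loupe 2.1 121.8 113.2 ell [ -4.6 124.3] [154.1 207. ] (174, 23, 168, 131)
```

View pics/m1.png

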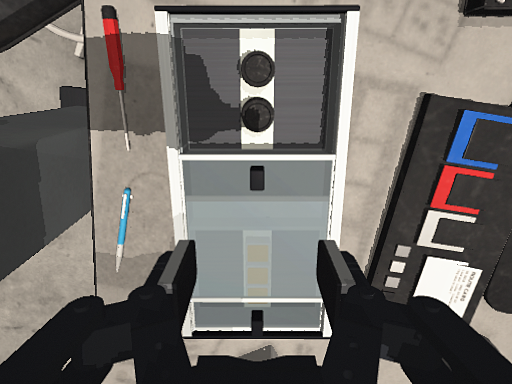

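```bash
python3 - <<'E'
from h import *
im=cv2.imread("pics/m1.png");cv2.imwrite("pics/m1z.png",cv2.resize(im[40:145,215:300],None,fx=7,fy=5.5,interpolation=cv2.INTER_NEAREST))
c=np.load("m1.npy",allow_pickle=True).item()
for y in (97.5,144.5):
  for d in(-20.5,0,20.5): print(y,d,proj(c,W(0,y+d,.042)).round(1), proj(c,W(0,y+d,.008)).round(1))
E
```

```text
97.5 -20.5 [256.9 132.1] [256.9 127.9]
97.5 0 [256.9 114.1] [257.  111.3]
97.5 20.5 [256.9  95.5] [257.   94.1]
144.5 -20.5 [256.9  89.9] [257.  89.]
144.5 0 [256.9  70.4] [257.   71.1]
144.5 20.5 [256.9  50.2] [257.   52.6]
```

View pics/m1z.png

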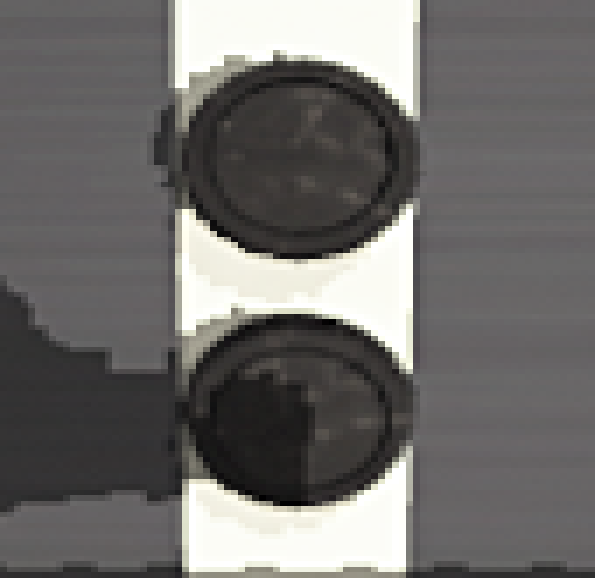

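```bash
python3 - <<'E'
from lp import *
robot.move_pose(W(-.3,97,.2),ori(CA))
robot.line_to(W(-.3,97,.107),vel=.2); print(robot.line_to(W(-.3,97,.087),vel=.06,guard=8))
robot.set_gripper(0);robot.pause(.1);st()
robot.line_to(W(-.3,97,.091),vel=.05)
robot.line_to(W(-.3,100.5,.091),vel=.03)
print(robot.line_to(W(-.3,100.5,.085),vel=.03,guard=4)); st("put")
robot.set_gripper(.057);robot.pause(.1)
robot.line_to(W(-.3,100.5,.2),vel=.25)
robot.move_pose(W(0,57,.36),ori(CA)); c,im=snap("m2"); st()
cv2.imwrite("pics/m2z.png",cv2.resize(im[40:145,215:300],None,fx=7,fy=5.5,interpolation=cv2.INTER_NEAREST))
E
```

```text
False
t 80.3 p [0.536  0.2446 0.0878] F [-0.3  0.9  6.5] w 0.0368
True
put t 81.0 p [0.5356 0.2481 0.0878] F [-1.8 -0.1  7.2] w 0.0368
t 82.9 p [0.5399 0.205  0.3581] F [-0.6  0.7 -0.3] w 0.0569
```

View pics/m2z.png

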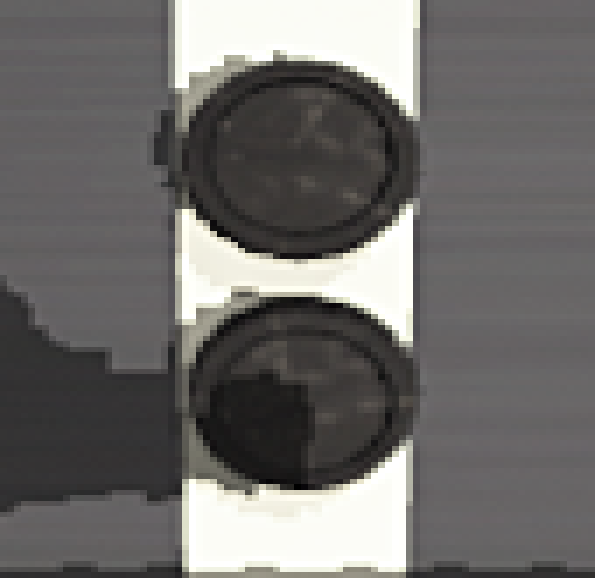

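Gap is now about 7 px (about 7 mm). Next I'll shut the left door and check with all views.

```bash
python3 - <<'E'
from rel import *
slide(31,176,.140)
robot.move_pose([.42,.14,.40],[180,0,0]); snap("n1"); st()
c=np.load("n1.npy",allow_pickle=True).item()
print("expected knob L top corners",[proj(c,W(x,y,.08)).round(1).tolist() for x,y in((8,188),(-8,188),(-8,164))],"R",[proj(c,W(x,y,.072)).round(1).tolist() for x,y in((8,-188),(-8,-188),(-8,-164))])
robot.move_pose([.38,-.28,.33],[180,0,0]); snap("n2")
E
```

```text
False
grip t 84.9 p [0.5427 0.179  0.1416] F [-9.6 -1.6 12.2] w 0.0141
False
slide t 86.0 p [0.5273 0.3119 0.1415] F [-9.7 -0.  11.6] w 0.0144
True
end t 86.3 p [0.5258 0.3242 0.1416] F [-1.8 -4.2  6.5] w 0.014
cab [ -0.9531107  177.33259784]
t 91.4 p [0.42 0.14 0.4 ] F [-0.3  0.3  0.9] w 0.0502
expected knob L top corners [[74.2, 46.3], [78.5, 62.1], [100.0, 59.6]] R [[422.3, 3.2], [421.6, 19.9], [399.0, 22.9]]
```

View pics/n1.png

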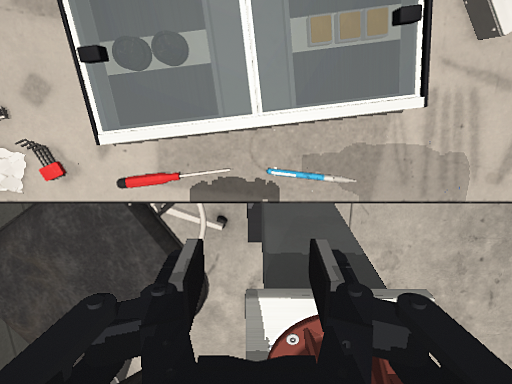

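View pics/n2.png

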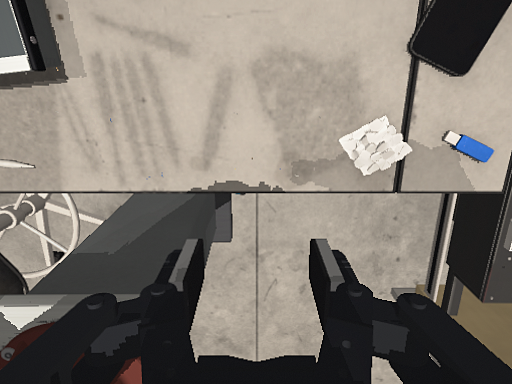

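```bash
python3 - <<'E'
from h import *
im=cv2.imread("pics/n1.png");a=cv2.resize(im[20:100,60:130],(380,434),interpolation=cv2.INTER_NEAREST);b=cv2.resize(im[0:80,375:445],(380,434),interpolation=cv2.INTER_NEAREST)
cv2.imwrite("pics/n1z.png",np.hstack([a,b]))
snap("n3","top"); t=cv2.imread("pics/n3.png"); cv2.imwrite("pics/n3z.png",cv2.resize(t[110:230,130:430],None,fx=2.6,fy=2.6))
a=cv2.imread("pics/a_top.png")[145:180,370:400].astype(int);print("stamp diff",np.abs(a-t[145:180,370:400]).max())
E
```

```text
stamp diff 15
```

View pics/n1z.png

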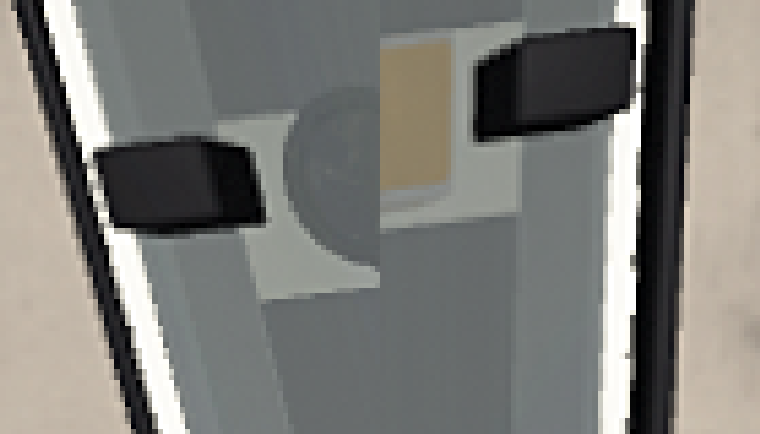

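View pics/n3z.png

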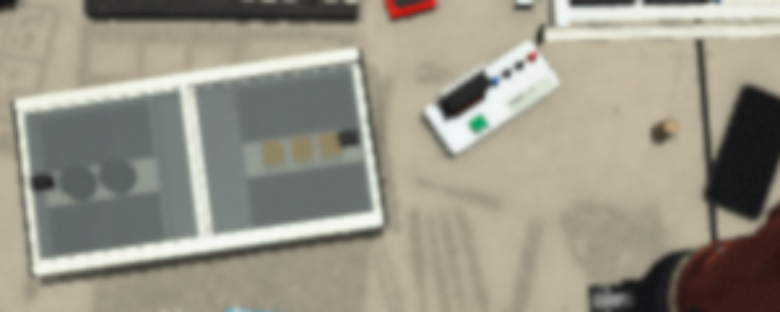

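```bash
python3 - <<'E'
from h import *
st(); robot.job_done(); st()
E
```

```text
t 96.2 p [ 0.38 -0.28  0.33] F [-0.8 -0.1 -0.4] w 0.05
the job is handed in; nothing more can be done
the job is handed in; nothing more can be done
```

The job is done and handed in at about 96 s of the 210 s. No verdict is reported back.

**What I did:**
- I opened the right door to its stop, stood the three relays on the right strip in one row, and shut the door to its stop.
- I moved the third relay clear of the crumpled paper before gripping it across its long side.
- I then opened the left door to its stop, stood the two loupes on the left strip, and shut that door to its stop.
- One loupe had been knocked about 2.4 cm aside during the run. I found its new position in a picture before picking it up.
- The loupes first stood about 10 mm apart, so I moved one 3.5 mm closer.

**Last checks:**
- **Relays:** the row is within 1 mm of the strip's centre line, aligned with the cabinet, with gaps of about 4 and 7 mm. I measured this before shutting the door, and they look unchanged through it.
- **Loupes:** both stand upright on the strip, about 7 mm apart.
- **Doors:** both closing pushes stopped on contact, at cabinet y -176.4 and 177.3 mm (nominal ±176), and the last pictures show no gap at either end.
- **Bench:** no relays or loupes are left in view, and the stamp looks the same in the top view as at the start.

**Disagreements:**
- My first cabinet position was about 2 mm off along y. I corrected it from the open bay.
- With the left door open, a white edge appeared about 8 mm from where I expected the door's edge. I took it to be the partition top, because the knob was within about 1 px of its fully open position.

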